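# Clear the silversmith's bench

## Task

Clear the silversmith's bench: stand the two silver beakers on the floor of the oblong wooden tray and lay the two square-shanked punches flat, side by side, on the floor of the steel tray. The T-stake is locked in its steel holder: twist it in place until its lugs are out from under the keeper lips, then pull it out and stand it fully down in the hole of the wooden block. Never tip a beaker over.

Things in the scene. Friction and masses are not known exactly. Their poses are not given: they have to be found in the camera images.
- stake: Steel T-stake, 0.4 kg, upright in the holder. Origin on its axis, under its shoulder disc (38 mm across, 6 thick), whose two lugs, 8 wide, reach 27 mm out along +y and -y. Oblong head 64 (x) x 26 (y) mm, 22 to 44 mm above the origin: grip across y. Below: tang 30 mm long tapering from 20 to 12 mm. Turns easily in the holder; turned 35 degrees or more either way (60 is plenty) it lifts out.
- ball_punch: Steel doming punch, lying flat: square shank 16 x 16 x 60 mm, thin neck and a ball 16 mm across at the +x end. Origin at the middle of the shank's section (8 mm above what it lies on) and of the 82 mm overall length; x along the punch to the working end. Grip the shank across y, at the origin; 0.09 to 0.18 kg.
- flat_punch: Steel flattening punch, lying flat: square shank 16 x 16 x 60 mm, thin neck and a short flat-faced round end 16 mm across at +x. Origin at the middle of the shank's section (8 mm above what it lies on) and of the 82 mm overall length; x along the punch to the working end. Grip the shank across y, at the origin; 0.09 to 0.18 kg.
- tall_beaker: Larger silver beaker, open, standing: 60 mm high, 52 mm across at the rim and 46 at the foot. Origin at the centre of its underside, z up; 0.12 kg.
- small_beaker: Smaller silver beaker, open, standing: 46 mm high, 44 mm across at the rim and 40 at the foot. Origin at the centre of its underside, z up; 0.09 kg.
- holder: Fixed dark steel block 70 (x) x 76 (y) x 36 mm high, socket in the middle of its top; origin at the centre of its underside. The stake starts seated in it, shoulder on the block's top, x axes alike. On the +y and -y sides a keeper lip 12 mm wide reaches in over the stake's lug to 21 mm from the axis, 3 mm above it; lip tops 51 mm above the table.
- rest_block: Fixed plain wooden block 80 x 80 x 36 mm high with one round hole 28 mm across and 34 mm deep in the middle of its top, where the stake belongs. Origin at the centre of its underside. Fully home the stake's shoulder sits on the block's top.
- beaker_tray: Fixed shallow oblong wooden tray, where the beakers belong: 100 (x) x 170 (y) x 14 mm high outside, walls and floor 5 mm thick. Origin at the centre of its underside.
- punch_tray: Fixed shallow, nearly square steel tray, where the punches belong: 120 (x) x 130 (y) x 14 mm high outside, walls and floor 3 mm thick. Origin at the centre of its underside.

How it is judged:
By the outcome, as a careful person would: the job done as asked, in the order asked, and still so for the second after the job is handed in, with the robot touching nothing.
It also fails if it takes over 131 s, if anything falls off the work surface, if the arm or the gripper's body presses on something with over 40 N, if the wrist force passes 120 N, or if a joint passes its speed limit or range.

## Robot

A 6-joint arm with a two-finger parallel gripper is mounted at the origin on the work surface. World frame = base frame: x ahead of the robot, y to its left, z up, the work surface at z = 0. Lengths are in mm, angles in rad, forces in N, time in s.
With the tool pointing down it reaches from about 275 to 1000 mm from the base axis. Payload 8.4 kg.
Tool frame: the origin (TCP) lies at the very end of the fingers, on their centre line; the grasp point (between the pads) lies 19 mm behind it; z points along the fingers, y is the line along which they close (so a half turn about z gives the same grasp; the last joint's range is limited). The gripper opens to 85 mm and grips with 20 to 120 N. Pads are 22 mm wide; open, the fingers measure 114 mm over their backs; the gripper's body (76 mm by 85 mm) begins 54 mm behind the grasp point. The pads swing forward as they close: fully open they stand 13 mm farther back than shut.
Start: joints at [1.128, 0.353, 1.633, -0, 1.155, -0.002], TCP at [266.663, 565.26, 231.281] pointing down, gripper open.
Joint ranges: [-2.63, 2.63], [-0.92, 2.1], [0.06, 2.66], [-1.3, 4.44], [0, 2.69], [-3.02, 3.02]. Speed limits (rad/s): [2.22, 2.22, 2.79, 3.14, 3.14, 3.14].

## Interface

Orientations are given as [roll, pitch, yaw] about the fixed x, y, z axes, in that order (R = Rz(yaw) Ry(pitch) Rx(roll)).
In Python, from rig import sensors, grab_frame, camera_params, order gives the robot as it stands. The module is installed in compiled form; this text tells all that it offers.
- The arm moves only by the tool move_arm, never from a script. Its argument "motion" is a list of rows, each a list of 7 numbers: the turn, a rotation vector about the tool's x, y, z in normalised numbers (1 is 360 degrees), then the shift along the tool's x, y, z in normalised numbers (1 is 750 mm), then the finger opening in m, from 0 to 0.0854. A call has 1 to 8 rows; each row is the pose to reach, as a shift and turn from the pose commanded when the call began, along the tool's axes at that moment; what a row does not reach only later rows make up. A row lasts 1/8 s, in which the tool goes at most 62.5 mm and 10.7 degrees, less where a joint would pass 70% of its speed; a pose out of reach is approached as far as the arm can. Shift and turn numbers lie between -1 and 1, and a call with a number outside is refused. A call with a gripper value outside its range is refused whole. The fingers move at their own pace and stop on an object; "grip_force" is the grip in N (left out, the last holds). Time passes only in rows, so rows that repeat a pose let the fingers close. It gives the time, the measured TCP pose, the force, the opening and the grip force at its end, in the units of the state.
- sensors.sense(): the state, without advancing time (a new reading comes with each control period).
- grab_frame(name): name is "scene" or "top"; returns (picture, depth): 400x640x3 uint8, red, green, blue; 400x640 float32, mm along the optical axis (not along the pixel's ray), 0 where there is no reading.
- camera_params(name): a dict with "camera_matrix" (3x3 intrinsics, pixels), "world_from_camera" (4x4, takes a point from camera to world coordinates). Camera axes: x right, y down, z forward; pixel columns grow to the right and rows downward; lengths in mm; the calibration is good to about 2 mm. A picture is of the moment at which its call begins. camera_params takes no time and is no camera call.
- order.sign_off(): hands the job in; it is judged then, once.
The state is a dict: "clock": time; "qpos": joint angles; "qvel": joint speeds; "joint_efforts": joint torques, N m; "eef_pos": TCP position; "tcp_rot": TCP orientation; "contact_force": force on the tool from outside, world axes, zero at the start; "wrist_torque": the same for the moment, N m; "opening": opening from 0.0 (shut) to 1.0 (fully open); "grasp_force": force on a finger pad.
Only numpy, scipy, OpenCV 4.12 (cv2) and the standard library are available. Lean on these libraries where they do the work, as an engineer would, in place of code of your own. Each camera call takes 0.05 s, during which the arm holds its last target. There are 200 camera calls.

## Working session

There is one attempt and no reset: what is moved stays moved. The work goes in short steps, Python scripts to look and compute and a tool call to move; the robot and the scene stay as the last step left them, time stands still between calls to the robot, and variables do not carry over. Pictures are saved under pics/ and viewed, at most 14 in all, crops included, and the job is handed in when it is done.

Besides the shell and the picture viewer there is one more tool, called after "Call:" as name([rows], argument=value, ...), one row to a line, values as JSON. move_arm: Moves the arm, as the interface text tells. Its arguments: {"type":"object","properties":{"motion":{"type":"array","items":{"type":"array","items":{"type":"number"}}},"grip_force":{"type":"number"}},"required":["motion"]}

```bash
mkdir -p pics; cat > h.py <<'E'
import numpy as np, cv2
from rig import sensors, grab_frame, camera_params, order
def pts(name,depth):
    c=camera_params(name);K=np.array(c["camera_matrix"]);T=np.array(c["world_from_camera"])
    v,u=np.mgrid[0:depth.shape[0],0:depth.shape[1]]
    P=np.stack([(u-K[0,2])/K[0,0]*depth,(v-K[1,2])/K[1,1]*depth,depth],-1)
    return P@T[:3,:3].T+T[:3,3]
def shot(name,fn):
    im,d=grab_frame(name); cv2.imwrite(fn,cv2.cvtColor(im,cv2.COLOR_RGB2BGR)); np.savez(fn+'.npz',im=im,d=d); return im,d
E
python3 - <<'E'
from h import *
np.set_printoptions(precision=3,suppress=True)
for n in("top","scene"):
    im,d=shot(n,f"pics/{n}0.png"); c=camera_params(n); print(c["camera_matrix"],c["world_from_camera"])
print(sensors.sense())
E
```

```text
[[378.758   0.    310.837]
 [  0.    378.758 196.892]
 [  0.      0.      1.   ]] [[  0.045  -0.969   0.244 333.395]
 [ -0.999  -0.043   0.013  12.712]
 [ -0.002  -0.244  -0.97  805.444]
 [  0.      0.      0.      1.   ]]
[[368.249   0.    314.615]
 [  0.    368.249 204.339]
 [  0.      0.      1.   ]] [[   0.187    0.594   -0.783 1106.264]
 [   0.982   -0.108    0.153 -106.19 ]
 [   0.006   -0.797   -0.604  516.123]
 [   0.       0.       0.       1.   ]]
{'clock': 0.1, 'qpos': array([ 1.128,  0.354,  1.634,  0.   ,  1.155, -0.002]), 'qvel': array([-0.   , -0.001, -0.002, -0.003, -0.   ,  0.001]), 'joint_efforts': array([  0.001, -60.636, -34.282,   0.   ,   0.004,   0.   ]), 'eef_pos': array([266.436, 564.852, 230.617]), 'tcp_rot': array([-3.14 , -0.   ,  2.701]), 'contact_force': array([ 0.424,  0.307, -0.537]), 'wrist_torque': array([-0.004,  0.065,  0.04 ]), 'grasp_force': 0.0, 'opening': 1.003434652968137}
```

View pics/top0.png

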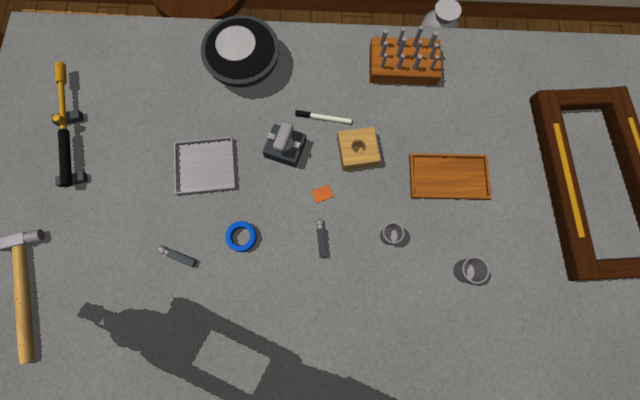

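View pics/scene0.png

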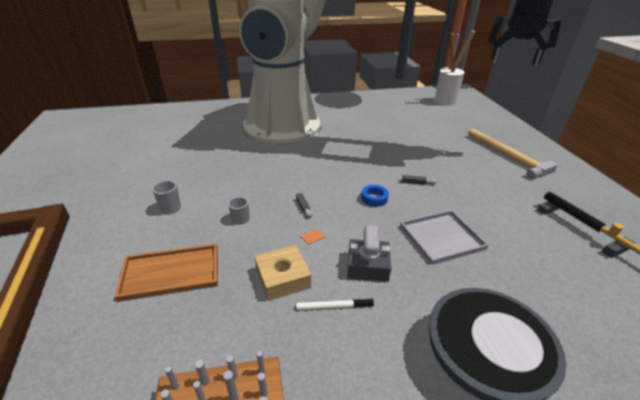

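The top view shows the steel tray at (205,166), holder with stake (285,145), block hole (358,147), wooden tray (450,176), small beaker (394,234), tall beaker (475,270), and punches at (178,256) and (322,238). The distractors are the orange patch and the blue ring.

```bash
cat > m.py <<'E'
from h import *
np.set_printoptions(precision=1,suppress=True)
z=np.load("pics/top0.png.npz");d=z["d"];P=pts("top",d)
print("table z",np.median(P[200:230,430:440,2]))
W={"ptray":(165,130,245,202),"holder":(255,115,313,172),"block":(332,120,387,175),"btray":(402,146,498,206),"small":(375,215,412,250),"tall":(455,250,498,290),"pA":(150,238,205,272),"pB":(308,210,335,262)}
for n,(a,b,c,e) in W.items():
    Q=P[b:e,a:c].reshape(-1,3); Q=Q[(Q[:,2]>4)&(Q[:,2]<200)]
    if len(Q)<5: print(n,len(Q));continue
    zs=np.percentile(Q[:,2],[50,90,99])
    (cx,cy),s,an=cv2.minAreaRect(Q[:,:2].astype(np.float32))
    print(n,len(Q),zs,"rect",np.array([cx,cy]),np.array(s),round(an,1),"mean",Q.mean(0))
    if n in("small","tall"):
        h=Q[:,2].max();R=Q[Q[:,2]>zs[2]-6][:,:2].astype(np.float32);print("  rim",cv2.minEnclosingCircle(R))
    if n=="holder":
        for lo,hi in((70,95),(44,60),(30,40)):
            R=Q[(Q[:,2]>lo)&(Q[:,2]<hi)];print("  ",lo,cv2.minAreaRect(R[:,:2].astype(np.float32)),R[:,2].mean())
    if n=="block":
        R=Q[(Q[:,2]>30)];print("  ",cv2.minAreaRect(R[:,:2].astype(np.float32)),np.median(R[:,2]))
    if n[0]=="p" and len(n)==2:
        C=Q[:,:2]-Q[:,:2].mean(0);u,s,v=np.linalg.svd(C);ax=v[0];t=C@ax;w=C@v[1];print("  ax",ax*100,"ext",t.min(),t.max(),[np.ptp(w[(t>=x)&(t<x+8)]) if ((t>=x)&(t<x+8)).sum()>1 else 0 for x in range(-48,48,8)])
im=z["im"];im=cv2.cvtColor(im,cv2.COLOR_RGB2BGR)
cr=lambda a,b,c,e:cv2.resize(im[b:e,a:c],(390,290),interpolation=cv2.INTER_CUBIC)
cv2.imwrite("pics/c0.png",np.vstack([np.hstack([cr(150,232,206,274),cr(294,212,350,264)]),np.hstack([cr(256,118,312,170),cr(330,122,386,174)])]))
E
python3 m.py
```

```text
table z 0.1333315460485096
ptray 1250 [ 5.6 14.5 16.6] rect [600.7 265.3] [143.9 163.2] 0.9 mean [596.3 266.4   8. ]
holder 1378 [36.9 79.8 81.9] rect [666.5  87.4] [118.4 126.5] 87.4 mean [640.8  84.6  45.8]
   70 ((645.6064453125, 87.99118041992188), (26.39405059814453, 62.39031982421875), 73.75474548339844) 78.69775682429066
   44 ((642.7756958007812, 89.18057250976562), (70.36437225341797, 20.49698257446289), 72.6621322631836) 49.779628106610815
   30 ((646.6555786132812, 87.87013244628906), (76.75524139404297, 71.1783676147461), 73.625244140625) 35.866099163228164
block 1493 [35.5 37.5 39. ] rect [668.3 -74.9] [126.2 104.5] 14.6 mean [644.7 -72.8  31.9]
   ((646.8934326171875, -74.25650024414062), (82.05242156982422, 80.49655151367188), 10.872604370117188) 35.9155399579563
btray 2962 [ 6.  13.8 16. ] rect [ 603.6 -276.7] [125.4 171.6] 1.7 mean [ 596.2 -278.2    7.4]
small 352 [27.4 46.1 48.1] rect [ 471.5 -146.2] [42.7 67.2] 85.4 mean [ 460.7 -147.3   26.2]
  rim ((459.4436340332031, -145.42596435546875), 21.84532356262207)
tall 700 [37.6 59.9 62.2] rect [ 390.8 -300.8] [51.1 50
[... 398 characters left out ...]
62687), np.float64(17.507359511634938), np.float64(26.83070563393394), np.float64(15.720912239505719), np.float64(15.802104587030659), np.float64(15.346779314712023), np.float64(15.650976466322755), 0]
pB 284 [15.6 17.8 19. ] rect [447.7  -4.7] [81.3 33.9] 16.5 mean [443.8  -1.6  15.2]
  ax [-98.8 -15.4] ext -44.01259402334575 37.28209199976335 [np.float64(10.683257276153501), np.float64(13.472082329409417), np.float64(10.650545471553444), np.float64(22.931775301626487), np.float64(15.233929955990392), np.float64(23.312150821187434), np.float64(28.499943848499942), np.float64(15.488958005038768), np.float64(14.73744294256445), np.float64(23.521670908890066), np.float64(14.84336897673705), 0]
```

View pics/c0.png

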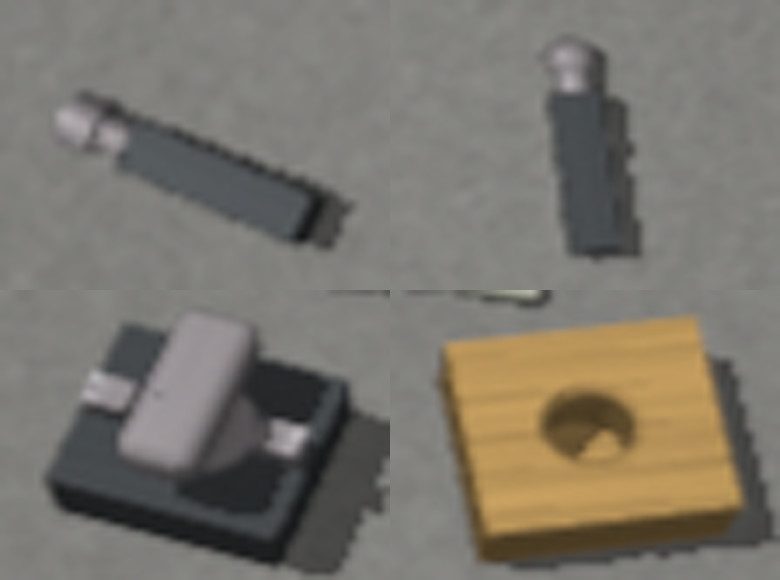

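The crop shows that punch A's ball points left-up and punch B's flat end points up. The stake lugs lie across the head, and the hole is clear. Next I refine the punch, tray and hole poses.

```bash
cat > m2.py <<'E'
from h import *
np.set_printoptions(precision=1,suppress=True)
z=np.load("pics/top0.png.npz");d=z["d"];P=pts("top",d);h=P[...,2]
def blob(w,lo,hi,k=3):
    a,b,c,e=w;m=np.zeros(h.shape,np.uint8);m[b:e,a:c]=((h>lo)&(h<hi))[b:e,a:c]
    n,l,s,_=cv2.connectedComponentsWithStats(m);i=1+np.argmax(s[1:,4]);return l==i
for n,w in {"ptray":(165,130,245,202),"btray":(402,146,498,206)}.items():
    m=blob(w,9,18);Q=P[m][:,:2].astype(np.float32);print(n,m.sum(),cv2.minAreaRect(Q))
for n,w in {"pA":(150,238,205,272),"pB":(308,210,335,262)}.items():
    m=blob(w,11,20);Q=P[m];print(n,len(Q),cv2.minAreaRect(Q[:,:2].astype(np.float32)))
    g=z["im"].max(-1);S=P[m&(g<100)];print(" shank",len(S),cv2.minAreaRect(S[:,:2].astype(np.float32)),S.mean(0))
# hole: ellipse of low points inside the block top
m=np.zeros(h.shape,np.uint8);m[130:165,342:375]=(h<31)[130:165,342:375]
n,l,s,c=cv2.connectedComponentsWithStats(m);i=1+np.argmax(s[1:,4]);print("hole px",s[i],c[i])
ed=cv2.dilate((l==i).astype(np.uint8),np.ones((3,3)))&(l!=i).astype(np.uint8)&(h>33).astype(np.uint8)
R=P[ed>0];print(len(R),cv2.fitEllipse(R[:,:2].astype(np.float32)),R[:,2].mean())
# rest_block orientation irrelevant (round hole)
for n,w,H in(("small",(375,215,412,250),46),("tall",(455,250,498,290),60)):
    m=blob(w,H-4,H+4);print(n,cv2.fitEllipse(P[m][:,:2].astype(np.float32)),cv2.minAreaRect(P[m][:,:2].astype(np.float32)))
E
python3 m2.py
```

```text
ptray 452 ((596.8909912109375, 263.5931091308594), (121.43457794189453, 131.07350158691406), 8.135189056396484)
btray 690 ((595.8876953125, -276.86590576171875), (101.41778564453125, 171.94107055664062), 1.3802801370620728)
pA 292 ((394.9169921875, 298.19427490234375), (82.23748779296875, 16.05617332458496), 69.92857360839844)
 shank 234 ((393.9493408203125, 295.54595947265625), (76.5983657836914, 16.05617332458496), 69.92857360839844) [391.7 288.2  15.9]
pB 269 ((447.25537109375, -1.1583290100097656), (81.16786193847656, 15.907137870788574), 8.289338111877441)
 shank 219 ((443.7456970214844, -1.6696701049804688), (74.07438659667969, 15.907137870788574), 8.289338111877441) [435.6  -2.8  15.9]
hole px [352 141  13  11 114] [357.9 145.9]
38 ((399.70611572265625, -33.08615493774414), (75.24224090576172, 518.8287353515625), 80.77283477783203) 75.48340328190584
small ((459.0377197265625, -145.1917724609375), (40.30522155761719, 40.686885833740234), 3.9365432262420654) ((458.94146728515625, -145.20083618164062), (42.06452560424805, 42.12902069091797), 23.690032958984375)
tall ((391.16204833984375, -300.5989990234375), (48.231407165527344, 48.7656364440918), 151.99343872070312) ((390.68927001953125, -300.98968505859375), (50.663169860839844, 49.8416748046875), 41.291439056396484)
```

Careful with the scale: shifts go in shares of 750 mm and turns go in shares of 360 degrees. That gives: -0.3968 m is -0.5291, 0.0706 m is 0.0941, 1.13 rad is 0.1798.

Call:
move_arm([
  [0,0,0.1798,-0.5291,-0.3917,0.0941,0.085],
  [0,0,0.1798,-0.5291,-0.3917,0.0941,0.085],
  [0,0,0.1798,-0.5291,-0.3917,0.0941,0.085],
  [0,0,0.1798,-0.5291,-0.3917,0.0941,0.085],
  [0,0,0.1798,-0.5291,-0.3917,0.0941,0.085],
  [0,0,0.1798,-0.5291,-0.3917,0.0941,0.085],
  [0,0,0.1798,-0.5291,-0.3917,0.0941,0.085],
  [0,0,0.1798,-0.5291,-0.3917,0.0941,0.085],
])

```text
clock: 1.1
eef_pos: [500.8, 128.3, 160.4]
tcp_rot: [3.142, -0.0, 1.571]
contact_force: [1.5, 0.8, 0.3]
opening: 0.996
grasp_force: 0.0
```

In the tool's units: -0.4308 m is -0.5744, -0.109 m is -0.1453.

Call:
move_arm([
  [0,0,0,-0.5744,-0.1453,0.0667,0.085],
  [0,0,0,-0.5744,-0.1453,0.0667,0.085],
  [0,0,0,-0.5744,-0.1453,0.0667,0.085],
  [0,0,0,-0.5744,-0.1453,0.0667,0.085],
  [0,0,0,-0.5744,-0.1453,0.0667,0.085],
  [0,0,0,-0.5744,-0.1453,0.0667,0.085],
  [0,0,0,-0.5744,-0.1453,0.0667,0.085],
  [0,0,0,-0.5744,-0.1453,0.0667,0.085],
])

```text
clock: 2.1
eef_pos: [390.0, -303.7, 110.2]
tcp_rot: [-3.141, 0.0, 1.567]
contact_force: [0.5, 0.3, -0.2]
opening: 0.997
grasp_force: 0.0
```

In the tool's units: 0.093 m is 0.124, 0.08 m is 0.1067.

Call:
move_arm([
  [0,0,0,0,0,0.0267,0.085],
  [0,0,0,0,0,0.0533,0.085],
  [0,0,0,0,0,0.08,0.085],
  [0,0,0,0,0,0.1067,0.085],
  [0,0,0,0,0,0.124,0.085],
  [0,0,0,0,0,0.124,0.085],
])

```text
clock: 2.85
eef_pos: [390.8, -299.7, 17.0]
tcp_rot: [-3.14, -0.001, 1.571]
contact_force: [0.6, -0.6, -0.6]
opening: 0.993
grasp_force: 0.0
```

Call:
move_arm([
  [0,0,0,0,0,0,0.062],
  [0,0,0,0,0,0,0.056],
  [0,0,0,0,0,0,0.052],
  [0,0,0,0,0,0,0.048],
  [0,0,0,0,0,0,0.044],
  [0,0,0,0,0,0,0.03],
  [0,0,0,0,0,0,0.03],
  [0,0,0,0,0,0,0.03],
], grip_force=25)

```text
clock: 3.85
eef_pos: [391.4, -300.8, 18.3]
tcp_rot: [3.141, 0.0, 1.571]
contact_force: [-1.0, 0.9, 5.7]
opening: 0.582
grasp_force: 24.8
```

In the tool's units: -0.05 m is -0.0667, -0.03 m is -0.04.

Call:
move_arm([
  [0,0,0,0,0,-0.0133,0.03],
  [0,0,0,0,0,-0.04,0.03],
  [0,0,0,0,0,-0.0667,0.03],
  [0,0,0,0,0,-0.0667,0.03],
])

```text
clock: 4.35
eef_pos: [392.1, -301.3, 69.2]
tcp_rot: [3.139, 0.002, 1.571]
contact_force: [0.2, 0.3, -1.2]
opening: 0.577
grasp_force: 26.3
```

In the tool's units: 0.2059 m is 0.2745, -0.002 m is -0.0027.

Call:
move_arm([
  [0,0,0,-0.0027,0.04,0,0.03],
  [0,0,0,-0.008,0.1067,0,0.03],
  [0,0,0,-0.0133,0.1733,0,0.03],
  [0,0,0,-0.0187,0.24,0,0.03],
  [0,0,0,-0.0216,0.2745,0,0.03],
  [0,0,0,-0.0216,0.2745,0.02,0.03],
  [0,0,0,-0.0216,0.2745,0.04,0.03],
  [0,0,0,-0.0216,0.2745,0.0507,0.03],
])

```text
clock: 5.35
eef_pos: [594.8, -316.1, 27.5]
tcp_rot: [-3.138, -0.002, 1.57]
contact_force: [-0.8, -0.2, -1.2]
opening: 0.577
grasp_force: 26.5
```

In the tool's units: 0.006 m is 0.008, 0.005 m is 0.0067.

Call:
move_arm([
  [0,0,0,0,0,0.004,0.03],
  [0,0,0,0,0,0.0067,0.03],
  [0,0,0,0,0,0.008,0.03],
  [0,0,0,0,0,0.008,0.03],
])

```text
clock: 5.85
eef_pos: [597.2, -316.9, 24.0]
tcp_rot: [3.141, 0.0, 1.571]
contact_force: [-0.6, -0.7, -1.7]
opening: 0.582
grasp_force: 26.5
```

In the tool's units: 0.002 m is 0.0027, 0.001 m is 0.0013.

Call:
move_arm([
  [0,0,0,0,0,0.0013,0.03],
  [0,0,0,0,0,0.0027,0.03],
  [0,0,0,0,0,0.0027,0.03],
])

```text
clock: 6.22
eef_pos: [597.4, -317.0, 23.3]
tcp_rot: [3.141, 0.001, 1.571]
contact_force: [-4.4, 1.3, 11.4]
opening: 0.582
grasp_force: 26.8
```

Touching. Release gently, then rise.

In the tool's units: -0.1 m is -0.1333, -0.09 m is -0.12.

Call:
move_arm([
  [0,0,0,0,0,0,0.054],
  [0,0,0,0,0,0,0.062],
  [0,0,0,0,0,0,0.075],
  [0,0,0,0,0,0,0.085],
  [0,0,0,0,0,-0.0267,0.085],
  [0,0,0,0,0,-0.0667,0.085],
  [0,0,0,0,0,-0.12,0.085],
  [0,0,0,0,0,-0.1333,0.085],
])

```text
clock: 7.22
eef_pos: [598.9, -317.7, 126.0]
tcp_rot: [3.137, 0.003, 1.571]
contact_force: [0.5, 0.5, -0.2]
opening: 0.995
grasp_force: 0.0
```

In the tool's units: 0.1718 m is 0.2291, -0.1379 m is -0.1839.

Call:
move_arm([
  [0,0,0,0.2291,-0.1839,0,0.085],
  [0,0,0,0.2291,-0.1839,0,0.085],
  [0,0,0,0.2291,-0.1839,0,0.085],
  [0,0,0,0.2291,-0.1839,0.0267,0.085],
  [0,0,0,0.2291,-0.1839,0.0533,0.085],
  [0,0,0,0.2291,-0.1839,0.0933,0.085],
  [0,0,0,0.2291,-0.1839,0.1333,0.085],
  [0,0,0,0.2291,-0.1839,0.1467,0.085],
])

```text
clock: 8.22
eef_pos: [458.0, -144.6, 10.5]
tcp_rot: [-3.139, -0.001, 1.571]
contact_force: [-0.2, 0.2, 0.1]
opening: 0.994
grasp_force: 0.0
```

Call:
move_arm([
  [0,0,0,0,0,0,0.06],
  [0,0,0,0,0,0,0.05],
  [0,0,0,0,0,0,0.046],
  [0,0,0,0,0,0,0.042],
  [0,0,0,0,0,0,0.038],
  [0,0,0,0,0,0,0.025],
  [0,0,0,0,0,0,0.025],
  [0,0,0,0,0,0,0.025],
], grip_force=25)

```text
clock: 9.22
eef_pos: [459.5, -145.1, 12.7]
tcp_rot: [3.141, 0.0, 1.571]
contact_force: [-3.2, 0.5, 8.2]
opening: 0.509
grasp_force: 24.3
```

In the tool's units: -0.09 m is -0.12, -0.06 m is -0.08.

Call:
move_arm([
  [0,0,0,0,0,-0.0133,0.025],
  [0,0,0,0,0,-0.04,0.025],
  [0,0,0,0,0,-0.08,0.025],
  [0,0,0,0,0,-0.12,0.025],
  [0,0,0,0,0,-0.12,0.025],
])

```text
clock: 9.85
eef_pos: [460.9, -145.5, 104.2]
tcp_rot: [3.137, 0.001, 1.571]
contact_force: [0.4, -1.6, -0.3]
opening: 0.504
grasp_force: 25.6
```

Call:
move_arm([
  [0,0,0,-0.04,0.06,0,0.025],
  [0,0,0,-0.08,0.12,0,0.025],
  [0,0,0,-0.1224,0.1812,0,0.025],
  [0,0,0,-0.1224,0.1812,0.0267,0.025],
  [0,0,0,-0.1224,0.1812,0.0667,0.025],
  [0,0,0,-0.1224,0.1812,0.0933,0.025],
  [0,0,0,-0.1224,0.1812,0.1067,0.025],
  [0,0,0,-0.1224,0.1812,0.112,0.025],
])

```text
clock: 10.85
eef_pos: [594.4, -236.4, 17.6]
tcp_rot: [-3.14, -0.0, 1.571]
contact_force: [-10.5, 3.1, 26.2]
opening: 0.502
grasp_force: 27.7
```

In the tool's units: 0.002 m is 0.0027, 0.001 m is 0.0013.

Call:
move_arm([
  [0,0,0,0,0,0.0013,0.025],
  [0,0,0,0,0,0.0027,0.025],
  [0,0,0,0,0,0.0027,0.025],
])

```text
clock: 11.22
eef_pos: [594.9, -236.7, 17.7]
tcp_rot: [-3.142, 0.0, 1.571]
contact_force: [-6.4, 2.2, 12.3]
opening: 0.504
grasp_force: 26.8
```

In the tool's units: -0.135 m is -0.18, -0.1 m is -0.1333.

Call:
move_arm([
  [0,0,0,0,0,0,0.046],
  [0,0,0,0,0,0,0.054],
  [0,0,0,0,0,0,0.07],
  [0,0,0,0,0,0,0.085],
  [0,0,0,0,0,-0.0267,0.085],
  [0,0,0,0,0,-0.0667,0.085],
  [0,0,0,0,0,-0.1333,0.085],
  [0,0,0,0,0,-0.18,0.085],
])

```text
clock: 12.22
eef_pos: [595.9, -237.0, 154.3]
tcp_rot: [3.139, 0.001, 1.571]
contact_force: [0.5, 0.1, -0.3]
opening: 0.993
grasp_force: 0.0
```

In the tool's units: 0.2358 m is 0.3144, -0.1476 m is -0.1968, 1.426 rad is 0.227.

Call:
move_arm([
  [0,0,0.227,0.3144,-0.1968,0.0667,0.06],
  [0,0,0.227,0.3144,-0.1968,0.0667,0.06],
  [0,0,0.227,0.3144,-0.1968,0.0667,0.06],
  [0,0,0.227,0.3144,-0.1968,0.0667,0.05],
  [0,0,0.227,0.3144,-0.1968,0.0667,0.05],
  [0,0,0.227,0.3144,-0.1968,0.0667,0.05],
  [0,0,0.227,0.3144,-0.1968,0.0667,0.05],
  [0,0,0.227,0.3144,-0.1968,0.0667,0.05],
])

```text
clock: 13.22
eef_pos: [448.0, -0.8, 101.9]
tcp_rot: [3.141, -0.002, 0.14]
contact_force: [0.7, -0.3, 0.4]
opening: 0.585
grasp_force: 0.0
```

```bash
python3 -c "
from h import *
print({k:v for k,v in sensors.sense().items() if k in('qpos','eef_pos','tcp_rot','opening')})
im,d=shot('scene','pics/s1.png');cv2.imwrite('pics/s1c.png',cv2.cvtColor(cv2.resize(im[130:330,90:510],(798,380)),cv2.COLOR_RGB2BGR))"
```

```text
{'qpos': array([-5.06909329e-03,  2.64029739e-01,  2.11490385e+00, -2.76357927e-05,
        7.61039867e-01,  1.42545012e+00]), 'eef_pos': array([448.00511717,  -0.77751176, 101.91942045]), 'tcp_rot': array([ 3.14133925e+00, -1.59936171e-03,  1.40297312e-01]), 'opening': 0.584579576279473}
```

View pics/s1c.png

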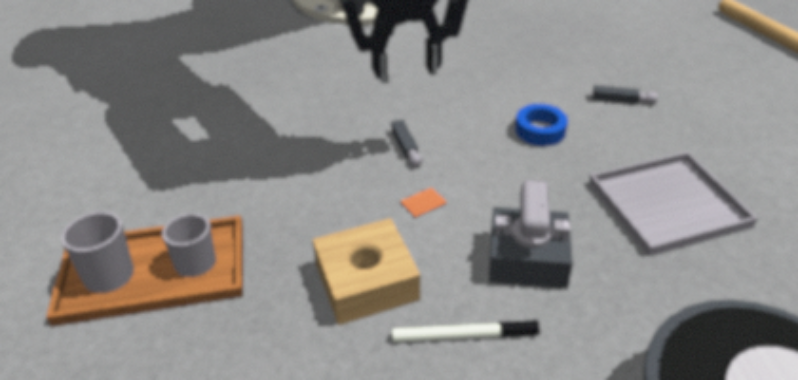

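Both beakers stand in the wooden tray, at about (98,250) and (190,245) in the crop, and the punches are undisturbed. I now descend on punch B.

In the tool's units: 0.097 m is 0.1293, 0.093 m is 0.124.

Call:
move_arm([
  [0,0,0,0,0,0.04,0.05],
  [0,0,0,0,0,0.08,0.05],
  [0,0,0,0,0,0.1133,0.05],
  [0,0,0,0,0,0.124,0.05],
  [0,0,0,0,0,0.1293,0.05],
  [0,0,0,0,0,0.1293,0.05],
])

```text
clock: 14.02
eef_pos: [448.0, -1.0, 4.3]
tcp_rot: [3.141, -0.001, 0.145]
contact_force: [-0.6, 0.3, 0.8]
opening: 0.59
grasp_force: 0.0
```

Call:
move_arm([
  [0,0,0,0,0,0,0.03],
  [0,0,0,0,0,0,0.02],
  [0,0,0,0,0,0,0.015],
  [0,0,0,0,0,0,0.005],
  [0,0,0,0,0,0,0.005],
  [0,0,0,0,0,0,0.005],
], grip_force=60)

```text
clock: 14.78
eef_pos: [447.8, -1.0, 4.3]
tcp_rot: [3.141, -0.001, 0.145]
contact_force: [-0.6, -0.0, 9.5]
opening: 0.167
grasp_force: 58.6
```

In the tool's units: -0.12 m is -0.16, -0.07 m is -0.0933.

Call:
move_arm([
  [0,0,0,0,0,-0.0133,0.005],
  [0,0,0,0,0,-0.04,0.005],
  [0,0,0,0,0,-0.0933,0.005],
  [0,0,0,0,0,-0.16,0.005],
  [0,0,0,0,0,-0.16,0.005],
])

```text
clock: 15.4
eef_pos: [450.0, -1.0, 127.3]
tcp_rot: [3.141, -0.007, 0.145]
contact_force: [0.4, -0.6, -1.7]
opening: 0.164
grasp_force: 59.4
```

In the tool's units: -0.2155 m is -0.2873, 0.1863 m is 0.2484.

Call:
move_arm([
  [0,0,0,0.0496,-0.0573,0,0.005],
  [0,0,0,0.0992,-0.1147,0,0.005],
  [0,0,0,0.1488,-0.172,0,0.005],
  [0,0,0,0.1987,-0.2293,0,0.005],
  [0,0,0,0.2484,-0.2873,0.0267,0.005],
  [0,0,0,0.2484,-0.2873,0.08,0.005],
  [0,0,0,0.2484,-0.2873,0.1267,0.005],
  [0,0,0,0.2484,-0.2873,0.1467,0.005],
])

```text
clock: 16.4
eef_pos: [598.4, 238.4, 10.4]
tcp_rot: [3.14, 0.005, 0.145]
contact_force: [0.0, -0.9, -1.2]
opening: 0.163
grasp_force: 59.4
```

In the tool's units: 0.006 m is 0.008, 0.005 m is 0.0067.

Call:
move_arm([
  [0,0,0,0,0,0.004,0.005],
  [0,0,0,0,0,0.0067,0.005],
  [0,0,0,0,0,0.008,0.005],
  [0,0,0,0,0,0.008,0.005],
])

```text
clock: 16.9
eef_pos: [601.2, 239.3, 8.6]
tcp_rot: [-3.141, -0.001, 0.145]
contact_force: [0.0, 1.1, -1.8]
opening: 0.167
grasp_force: 59.4
```

In the tool's units: 0.002 m is 0.0027, 0.001 m is 0.0013.

Call:
move_arm([
  [0,0,0,0,0,0.0013,0.005],
  [0,0,0,0,0,0.0027,0.005],
  [0,0,0,0,0,0.0027,0.005],
])

```text
clock: 17.27
eef_pos: [601.2, 239.3, 7.4]
tcp_rot: [-3.141, -0.001, 0.145]
contact_force: [-4.5, -1.7, 12.3]
opening: 0.167
grasp_force: 61.3
```

In the tool's units: -0.12 m is -0.16, -0.08 m is -0.1067.

Call:
move_arm([
  [0,0,0,0,0,0,0.02],
  [0,0,0,0,0,0,0.032],
  [0,0,0,0,0,0,0.032],
  [0,0,0,0,0,-0.0133,0.032],
  [0,0,0,0,0,-0.0533,0.032],
  [0,0,0,0,0,-0.1067,0.05],
  [0,0,0,0,0,-0.16,0.05],
  [0,0,0,0,0,-0.16,0.05],
])

```text
clock: 18.27
eef_pos: [603.1, 240.1, 130.0]
tcp_rot: [-3.14, -0.007, 0.145]
contact_force: [-0.2, -0.7, -0.2]
opening: 0.584
grasp_force: 0.0
```

In the tool's units: -0.1949 m is -0.2599, 0.09 m is 0.12, -1.075 rad is -0.1711.

Call:
move_arm([
  [0,0,-0.1711,-0.2599,-0.1179,0.0267,0.05],
  [0,0,-0.1711,-0.2599,-0.1179,0.0267,0.05],
  [0,0,-0.1711,-0.2599,-0.1179,0.0267,0.05],
  [0,0,-0.1711,-0.2599,-0.1179,0.0267,0.05],
  [0,0,-0.1711,-0.2599,-0.1179,0.0267,0.05],
  [0,0,-0.1711,-0.2599,-0.1179,0.0533,0.05],
  [0,0,-0.1711,-0.2599,-0.1179,0.0933,0.05],
  [0,0,-0.1711,-0.2599,-0.1179,0.12,0.05],
])

```text
clock: 19.27
eef_pos: [394.4, 298.0, 34.3]
tcp_rot: [-3.141, 0.001, 1.22]
contact_force: [-0.4, 0.0, 0.0]
opening: 0.588
grasp_force: 0.0
```

In the tool's units: 0.032 m is 0.0427, 0.03 m is 0.04.

Call:
move_arm([
  [0,0,0,0,0,0.0267,0.05],
  [0,0,0,0,0,0.04,0.05],
  [0,0,0,0,0,0.0427,0.05],
  [0,0,0,0,0,0.0427,0.03],
  [0,0,0,0,0,0.0427,0.02],
  [0,0,0,0,0,0.0427,0.005],
  [0,0,0,0,0,0.0427,0.005],
  [0,0,0,0,0,0.0427,0.005],
], grip_force=60)

```text
clock: 20.27
eef_pos: [395.5, 298.8, 4.5]
tcp_rot: [3.141, -0.001, 1.22]
contact_force: [-1.3, -0.7, 4.7]
opening: 0.163
grasp_force: 59.0
```

In the tool's units: -0.12 m is -0.16, -0.07 m is -0.0933.

Call:
move_arm([
  [0,0,0,0,0,-0.0133,0.005],
  [0,0,0,0,0,-0.04,0.005],
  [0,0,0,0,0,-0.0933,0.005],
  [0,0,0,0,0,-0.16,0.005],
  [0,0,0,0,0,-0.16,0.005],
])

```text
clock: 20.9
eef_pos: [397.2, 300.1, 127.7]
tcp_rot: [3.138, -0.006, 1.22]
contact_force: [0.7, -0.1, -0.7]
opening: 0.168
grasp_force: 58.9
```

In the tool's units: 0.1897 m is 0.2529, 0.16 m is 0.2133, 1.075 rad is 0.1711.

Call:
move_arm([
  [0,0,0.0239,0.0133,0.04,0,0.005],
  [0,0,0.0477,0.0267,0.0867,0,0.005],
  [0,0,0.0716,0.04,0.1333,0,0.005],
  [0,0,0.0955,0.0533,0.1733,0,0.005],
  [0,0,0.1194,0.0667,0.2133,0,0.005],
  [0,0,0.1432,0.0785,0.2529,0,0.005],
  [0,0,0.1711,0.0785,0.2529,0,0.005],
  [0,0,0.1711,0.0785,0.2529,0.04,0.005],
])

```text
clock: 21.9
eef_pos: [594.9, 288.9, 94.2]
tcp_rot: [-3.141, -0.003, 0.142]
contact_force: [-1.2, 0.8, -2.5]
opening: 0.166
grasp_force: 59.0
```

In the tool's units: 0.086 m is 0.1147, 0.085 m is 0.1133.

Call:
move_arm([
  [0,0,0,0,0,0.04,0.005],
  [0,0,0,0,0,0.08,0.005],
  [0,0,0,0,0,0.1,0.005],
  [0,0,0,0,0,0.1093,0.005],
  [0,0,0,0,0,0.1133,0.005],
  [0,0,0,0,0,0.1147,0.005],
  [0,0,0,0,0,0.1147,0.005],
])

```text
clock: 22.78
eef_pos: [593.9, 288.8, 8.4]
tcp_rot: [-3.141, -0.001, 0.145]
contact_force: [-0.1, -0.2, -1.1]
opening: 0.17
grasp_force: 59.0
```

In the tool's units: 0.002 m is 0.0027, 0.001 m is 0.0013.

Call:
move_arm([
  [0,0,0,0,0,0.0013,0.005],
  [0,0,0,0,0,0.0027,0.005],
  [0,0,0,0,0,0.0027,0.005],
])

```text
clock: 23.15
eef_pos: [594.0, 288.8, 7.5]
tcp_rot: [-3.141, -0.001, 0.145]
contact_force: [-3.9, -2.5, 12.8]
opening: 0.163
grasp_force: 60.8
```

In the tool's units: -0.15 m is -0.2, -0.14 m is -0.1867.

Call:
move_arm([
  [0,0,0,0,0,0,0.02],
  [0,0,0,0,0,0,0.032],
  [0,0,0,0,0,0,0.032],
  [0,0,0,0,0,-0.0133,0.032],
  [0,0,0,0,0,-0.0533,0.032],
  [0,0,0,0,0,-0.12,0.05],
  [0,0,0,0,0,-0.1867,0.06],
  [0,0,0,-0.08,0,-0.2,0.06],
])

```text
clock: 24.15
eef_pos: [539.0, 281.8, 160.7]
tcp_rot: [-3.138, -0.01, 0.144]
contact_force: [-1.4, 0.3, -0.1]
opening: 0.699
grasp_force: 0.0
```

```bash
python3 -c "
from h import *
print(sensors.sense()['eef_pos'])
im,d=shot('scene','pics/s2.png');cv2.imwrite('pics/s2c.png',cv2.cvtColor(cv2.resize(im[180:300,310:510],(800,480)),cv2.COLOR_RGB2BGR))"
```

```text
[538.9520262  281.84535747 160.6910351 ]
```

View pics/s2c.png

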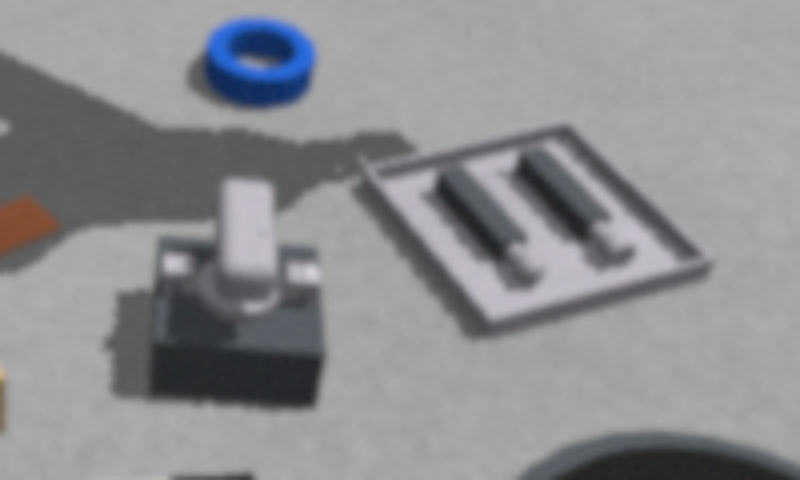

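Both punches lie flat and parallel in the steel tray, at about (480,215) and (570,195) in the crop. Next is the stake.

In the tool's units: 0.2058 m is 0.2744, 0.0834 m is 0.1112, 0.43 rad is 0.0684.

Call:
move_arm([
  [0,0,0.0684,0.1112,0.2744,0.0333,0.06],
  [0,0,0.0684,0.1112,0.2744,0.0333,0.06],
  [0,0,0.0684,0.1112,0.2744,0.0333,0.06],
  [0,0,0.0684,0.1112,0.2744,0.0333,0.06],
  [0,0,0.0684,0.1112,0.2744,0.0333,0.06],
  [0,0,0.0684,0.1112,0.2744,0.0333,0.06],
  [0,0,0.0684,0.1112,0.2744,0.0333,0.06],
])

```text
clock: 25.08
eef_pos: [645.8, 89.5, 130.9]
tcp_rot: [-3.141, 0.0, -0.284]
contact_force: [-0.3, 0.5, -0.3]
opening: 0.701
grasp_force: 0.0
```

In the tool's units: 0.073 m is 0.0973, 0.072 m is 0.096.

Call:
move_arm([
  [0,0,0,0,0,0.04,0.06],
  [0,0,0,0,0,0.0667,0.06],
  [0,0,0,0,0,0.0867,0.06],
  [0,0,0,0,0,0.096,0.06],
  [0,0,0,0,0,0.0973,0.06],
  [0,0,0,0,0,0.0973,0.06],
])

```text
clock: 25.82
eef_pos: [646.8, 88.4, 58.2]
tcp_rot: [-3.141, -0.001, -0.285]
contact_force: [1.0, 0.3, -0.4]
opening: 0.702
grasp_force: 0.0
```

Call:
move_arm([
  [0,0,0,0,0,0.0027,0.045],
  [0,0,0,0,0,0.0027,0.034],
  [0,0,0,0,0,0.0027,0.028],
  [0,0,0,0,0,0.0027,0.023],
  [0,0,0,0,0,0.0027,0.015],
  [0,0,0,0,0,0.0027,0.015],
  [0,0,0,0,0,0.0027,0.015],
], grip_force=60)

```text
clock: 26.7
eef_pos: [646.6, 88.2, 56.1]
tcp_rot: [-3.142, -0.001, -0.285]
contact_force: [-0.6, -1.1, 5.1]
opening: 0.292
grasp_force: 60.1
```

In the tool's units: -1 rad is -0.1592.

Call:
move_arm([
  [0,0,-0.0159,0,0,0,0.015],
  [0,0,-0.0398,0,0,0,0.015],
  [0,0,-0.0637,0,0,0,0.015],
  [0,0,-0.0875,0,0,0,0.015],
  [0,0,-0.1114,0,0,0,0.015],
  [0,0,-0.1353,0,0,0,0.015],
  [0,0,-0.1592,0,0,0,0.015],
  [0,0,-0.1592,0,0,0,0.015],
], grip_force=80)

```text
clock: 27.7
eef_pos: [646.9, 88.6, 56.2]
tcp_rot: [3.141, -0.001, 0.715]
contact_force: [0.7, 1.2, 5.0]
opening: 0.291
grasp_force: 78.9
```

```bash
python3 -c "
from h import *
s=sensors.sense();print(s['wrist_torque'],s['contact_force'],s['opening'])
im,d=shot('scene','pics/s3.png');cv2.imwrite('pics/s3c.png',cv2.cvtColor(cv2.resize(im[190:300,310:450],(700,550)),cv2.COLOR_RGB2BGR))"
```

```text
[0.15992819 0.0553422  0.08740255] [0.70471883 1.24421419 5.01809861] 0.29118094579999887
```

View pics/s3c.png

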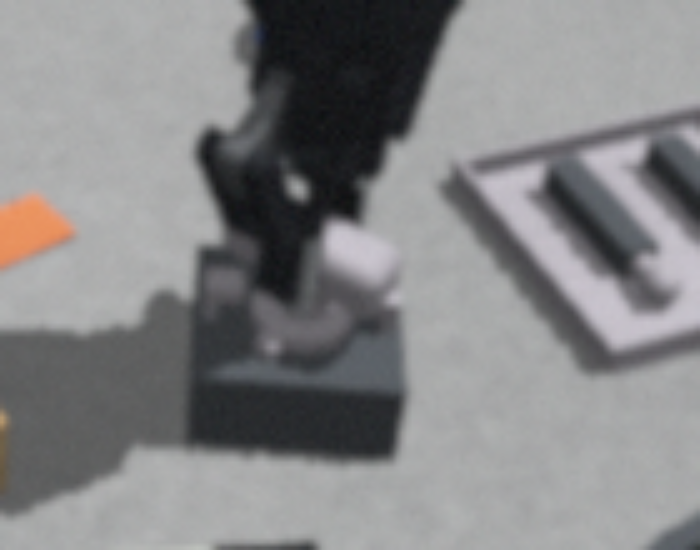

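The head has turned with the gripper, now pointing right and forward at (360,265), and the lug shows clear of the lip at (270,345). I lift slowly.

Call:
move_arm([
  [0,0,0,0,0,-0.004,0.015],
  [0,0,0,0,0,-0.0107,0.015],
  [0,0,0,0,0,-0.0187,0.015],
  [0,0,0,0,0,-0.0267,0.015],
])

```text
clock: 28.25
eef_pos: [646.2, 88.3, 76.0]
tcp_rot: [-3.141, 0.0, 0.715]
contact_force: [-0.1, -0.1, -3.8]
opening: 0.289
grasp_force: 78.7
```

In the tool's units: 0.123 m is 0.164, 0.116 m is 0.1547.

Call:
move_arm([
  [0,0,0,0,0,-0.0333,0.015],
  [0,0,0,0,0,-0.0667,0.015],
  [0,0,0,-0.0267,0.0309,-0.0667,0.015],
  [0,0,0,-0.0667,0.0773,-0.0667,0.015],
  [0,0,0,-0.1067,0.1237,-0.0667,0.015],
  [0,0,0,-0.1333,0.1547,-0.0667,0.015],
  [0,0,0,-0.1413,0.164,-0.0667,0.015],
  [0,0,0,-0.1413,0.164,-0.0667,0.015],
])

```text
clock: 29.25
eef_pos: [646.9, -74.1, 125.8]
tcp_rot: [-3.141, -0.0, 0.714]
contact_force: [-1.0, 0.4, -3.4]
opening: 0.29
grasp_force: 79.4
```

```bash
python3 -c "
from h import *
print(sensors.sense()['eef_pos'])
im,d=shot('scene','pics/s4.png');cv2.imwrite('pics/s4c.png',cv2.cvtColor(cv2.resize(im[190:310,230:370],(700,600)),cv2.COLOR_RGB2BGR))"
```

```text
[646.89318485 -74.13197005 125.82823901]
```

View pics/s4c.png

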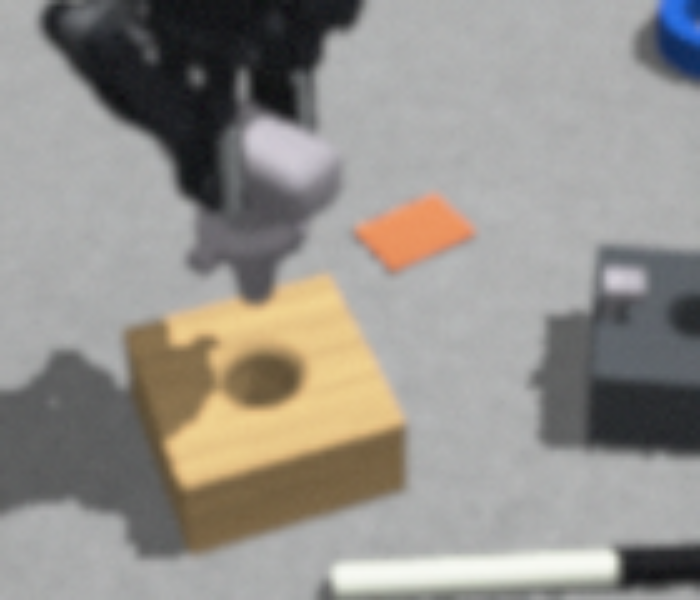

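The stake hangs upright with the tang tip at (258,300), straight above the hole at (263,377). I lower it.

In the tool's units: 0.066 m is 0.088, 0.062 m is 0.0827.

Call:
move_arm([
  [0,0,0,0,0,0.0267,0.015],
  [0,0,0,0,0,0.0467,0.015],
  [0,0,0,0,0,0.06,0.015],
  [0,0,0,0,0,0.0733,0.015],
  [0,0,0,0,0,0.0827,0.015],
  [0,0,0,0,0,0.088,0.015],
  [0,0,0,0,0,0.088,0.015],
])

```text
clock: 30.18
eef_pos: [646.9, -74.1, 59.6]
tcp_rot: [-3.142, 0.0, 0.715]
contact_force: [-0.0, -0.0, -5.3]
opening: 0.286
grasp_force: 79.3
```

In the tool's units: 0.003 m is 0.004, 0.002 m is 0.0027.

Call:
move_arm([
  [0,0,0,0,0,0.0013,0.015],
  [0,0,0,0,0,0.0027,0.015],
  [0,0,0,0,0,0.004,0.015],
  [0,0,0,0,0,0.004,0.015],
])

```text
clock: 30.68
eef_pos: [646.9, -74.0, 56.7]
tcp_rot: [-3.142, 0.0, 0.715]
contact_force: [-0.6, 0.1, -4.3]
opening: 0.285
grasp_force: 79.3
```

In the tool's units: 0.0014 m is 0.0019, 0.0007 m is 0.0009.

Call:
move_arm([
  [0,0,0,0,0,0.0009,0.015],
  [0,0,0,0,0,0.0019,0.015],
  [0,0,0,0,0,0.0019,0.015],
])

```text
clock: 31.05
eef_pos: [647.0, -74.1, 56.2]
tcp_rot: [3.141, -0.0, 0.715]
contact_force: [-2.8, 0.1, 5.0]
opening: 0.284
grasp_force: 80.6
```

In the tool's units: -0.13 m is -0.1733, -0.09 m is -0.12.

Call:
move_arm([
  [0,0,0,0,0,0,0.03],
  [0,0,0,0,0,0,0.045],
  [0,0,0,0,0,0,0.06],
  [0,0,0,0,0,-0.0133,0.06],
  [0,0,0,0,0,-0.0533,0.06],
  [0,0,0,0,0,-0.12,0.06],
  [0,0,0,0,0,-0.1733,0.06],
  [0,0,0,0,0,-0.1733,0.06],
])

```text
clock: 32.05
eef_pos: [649.3, -74.3, 190.0]
tcp_rot: [3.136, -0.005, 0.715]
contact_force: [-0.2, 0.4, 0.2]
opening: 0.696
grasp_force: 0.0
```

Call:
move_arm([
  [0,0,0,0.12,-0.5733,0,0.06],
  [0,0,0,0.12,-0.5733,0,0.06],
  [0,0,0,0.12,-0.5733,0,0.06],
  [0,0,0,0.12,-0.5733,0,0.06],
  [0,0,0,0.12,-0.5733,0,0.06],
  [0,0,0,0.12,-0.5733,0,0.06],
  [0,0,0,0.12,-0.5733,0,0.06],
  [0,0,0,0.12,-0.5733,0,0.06],
])

```text
clock: 33.05
eef_pos: [430.7, 312.6, 184.9]
tcp_rot: [-3.141, 0.001, 0.72]
contact_force: [0.0, -0.2, -0.9]
opening: 0.702
grasp_force: 0.0
```

```bash
python3 - <<'E'
from h import *
a,_=shot('scene','pics/s5.png');b,d=shot('top','pics/t5.png');P=pts('top',d);h=P[...,2]
def R(w,lo,hi):
    x,y,u,v=w;Q=P[y:v,x:u].reshape(-1,3);Q=Q[(Q[:,2]>lo)&(Q[:,2]<hi)];return len(Q),cv2.minAreaRect(Q[:,:2].astype(np.float32)),np.percentile(Q[:,2],[50,90])
print("head",R((332,110,387,175),70,95));print("beakers",R((402,140,450,206),45,75),R((450,140,498,206),60,75));print("punches",R((180,145,230,190),14,25))
cv2.imwrite('pics/f.png',cv2.cvtColor(np.vstack([cv2.resize(a[170:320,100:500],(800,300)),cv2.resize(b[90:240,150:550],(800,300))]),cv2.COLOR_RGB2BGR))
E
```

```text
head (374, ((646.437744140625, -73.34554290771484), (62.851051330566406, 26.171846389770508), 42.598175048828125), array([79.15151698, 81.04168695]))
beakers (124, ((594.7681884765625, -237.01983642578125), (42.07588577270508, 42.54682159423828), 9.498357772827148), array([50.12330328, 52.16179336])) (155, ((596.7844848632812, -317.1329040527344), (50.1525993347168, 50.69134521484375), 71.3531494140625), array([63.76737151, 65.86063249]))
punches (521, ((588.8373413085938, 251.4444580078125), (100.2550277709961, 87.73563385009766), 7.24485445022583), array([18.60699111, 20.60236027]))
```

View pics/f.png

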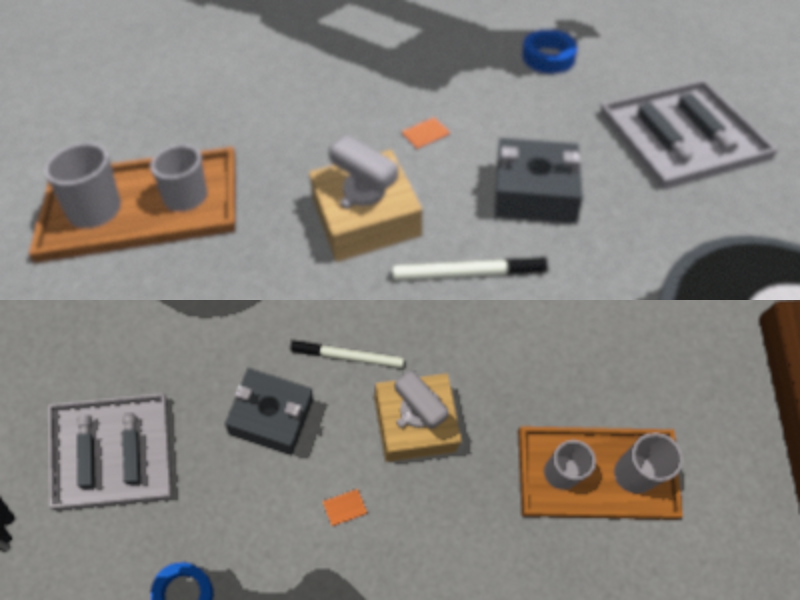

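The final picture shows the beakers upright at (80,185) and (180,178), and the punches flat in the steel tray. The stake stands upright in the block, its head top at about 80 mm, as it was when seated in the holder. The gripper is clear of everything, so I hand the job in.

```bash
python3 -c "
from rig import order; print(order.sign_off())"
```

```text
the job is handed in; nothing more can be done
None
```

I've handed the job in at about 33 s of the 131 s allowed: both beakers stand in the wooden tray, both punches lie flat side by side in the steel tray, and the stake was twisted out of its holder and stands fully down in the block. I checked this by camera just before handing in; the judge's verdict was not shown.

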